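# Put the workout bits away on the hallway shelf unit

### The arm

A 7-joint arm with a two-finger parallel gripper is mounted at the origin on the work surface. World frame = base frame: x ahead of the robot, y to its left, z up, the work surface at z = 0. Lengths are in mm, angles in rad, forces in N, time in s.
With the tool pointing down it reaches from about 400 to 875 mm from the base axis. Payload 4.4 kg.
Tool frame: the origin (TCP) lies at the very end of the fingers, on their centre line; the grasp point (between the pads) lies 19 mm behind it (ctrl.grasp_offset is the distance from the TCP to the grasp point, in mm); z points along the fingers, y is the line along which they close (so a half turn about z gives the same grasp; the last joint's range is limited). The gripper opens to 85 mm and grips with 20 to 120 N. Pads are 22 mm wide; open, the fingers measure 114 mm over their backs; the gripper's body (76 mm by 85 mm) begins 54 mm behind the grasp point. The pads swing forward as they close: fully open they stand 13 mm farther back than shut.
Start: joints at [-1.332, 0.628, 0.038, 1.517, -0.027, 0.996, -0.02], TCP at [195.042, 620.061, 231.313] pointing down, gripper open.
Joint ranges: [-3.06, 3.06], [-0.37, 2.12], [-1.25, 1.32], [0.18, 2.47], [-1.1, 4.24], [0.23, 1.98], [-2.94, 2.94]. Speed limits (rad/s): [2.57, 2.57, 3.14, 3.14, 3.14, 3.14, 3.14].

### API

Orientations are given as [roll, pitch, yaw] about the fixed x, y, z axes, in that order (R = Rz(yaw) Ry(pitch) Rx(roll)).
In Python, from cell import status, cams, ctrl gives the robot as it stands.
- The arm moves only by the tool move_arm, never from a script. Its argument "plan" is a list of rows, each a list of 3 entries, a list of its own where there are three numbers: the shift along the world's x, y, z in mm, then the turn, a rotation vector about the world's x, y, z in degrees, then the opening, from 0 (shut) to 1 (fully open). In form: [[[x, y, z], [wx, wy, wz], gripper], ...]. A call has 1 to 10 rows; each row shifts and turns the commanded pose from where the row before left it; what a row does not reach is not made up. A row lasts 1/8 s, in which the tool goes at most 62.5 mm and 10.7 degrees, less where a joint would pass 70% of its speed; a pose out of reach is approached as far as the arm can. A call with a gripper value outside its range is refused whole. The fingers move at their own pace and stop on an object; the grip force is fixed at half the most. Time passes only in rows, so rows that do not move let the fingers close. It gives the time, the measured TCP pose, the force, the opening and the grip force at its end, in the units of the state.
- status.read_state(): the state, without advancing time (a new reading comes with each control period).
- cams.get_image(name): name is "scene" or "top"; returns the picture (480x640x3 uint8, blue, green, red); there is no depth.
- cams.camera_params(name): a dict with "K" (3x3 intrinsics, pixels), "pose" (4x4, takes a point from camera to world coordinates). Camera axes: x right, y down, z forward; pixel columns grow to the right and rows downward; lengths in mm; the calibration is good to about 2 mm. A picture is of the moment at which its call begins. camera_params takes no time and is no camera call.
- ctrl.finish_job(): hands the job in; it is judged then, once.
The state is a dict: "clock": time; "qpos": joint angles; "qd": joint speeds; "tau": joint torques, N m; "eef_pos": TCP position; "tool_rot": TCP orientation; "force": force on the tool from outside, world axes, zero at the start; "torque": the same for the moment, N m; "width": finger opening in mm; "gripper_force": force on a finger pad.
Only numpy, scipy, OpenCV 4.12 (cv2) and the standard library are available. Lean on these libraries where they do the work, as an engineer would, in place of code of your own. Each camera call takes 0.05 s, during which the arm holds its last target. There are 200 camera calls.

### The job

Put the workout bits lying about on the bench away: the wooden massage ball and the wooden four-footed massager go into the grey pull-out basket, the padlock is laid gently in the ceramic dish, and the two steel plates go flat over the post of the plate stand, the large one at the bottom and the small one on top of it. Leave the dish, the tape roll and the lidded tin where they are.

Things in the scene. Friction and masses are not known exactly. Their poses are not given: they have to be found in the camera images.
- bigplate_center (a point): The large steel mini weight plate: flat steel ring, 66 mm across, 24 mm thick, with a 30 mm round hole through the middle, about 0.5 kg, lying flat on the bench. This point is the middle of the ring (in the hole, 12 mm above its underside); z is the axis of the hole.
- smallplate_center (a point): The small steel mini weight plate: flat steel ring, 52 mm across, 20 mm thick, with a 30 mm hole through the middle, about 0.23 kg, lying flat on the bench. This point is the middle of the ring (10 mm above its underside); z is the axis of the hole.
- ball_center (a point): The smooth wooden massage ball, 62 mm across, about 90 g, on the bench. This point is its centre. It rolls if pushed.
- massager_center (a point): Wooden hand massager: a pale rounded block 72 mm long (x axis), 52 mm wide (y axis), 26 mm thick, on four small ball feet that do not stand out past it; 48 mm tall in all, about 90 g. This point is the centre of the block, 35 mm above the bench. Pinch it across the 52 mm width.
- padlock_center (a point): The padlock lying flat: a brass body 36 mm long (x axis), 44 mm wide (y axis) and 20 mm thick, with a steel shackle (7 mm bar) that stands out 30 mm from the body on the +x side; about 0.22 kg. This point is the centre of the brass body, 10 mm above what it lies on. Pinch it across the 44 mm width.
- basket_open (a point): Grey slatted basket drawn out of a bay of the low white shelf unit (slides, 8 N). Point: on its inner floor (22 mm above bench), mid-width, 80 mm behind the front wall's inner face; x points back into the unit, z up. Inside 152 wide (y), 262 deep (x), 86 high; walls 4. At least the front 160 mm is uncovered, the rest lies under the deck (top 170 mm above bench). The other bay holds a closed white box.
- dish: The round white ceramic dish standing loose on the deck of the white shelf unit, 170 mm above the bench: 164 mm across the rim, 36 mm high, wall 5 mm, inner floor flat, about 120 mm across and 6 mm above its underside; 0.5 kg. Origin: centre of its underside.
- stand: The plate stand on the deck of the white shelf unit, 170 mm above the bench: a dark steel base disc 86 mm across and 8 mm thick with an upright steel post in the middle, 16 mm thick, its top 62 mm above the underside of the base and tapering over the last 10 mm to 6 mm. It is fixed. Origin: centre of the underside of the base; z up.
- tape_center (a point): A roll of white sports tape lying flat, 60 mm across, 38 mm tall, with a 40 mm hole; to be left where it is. This point is its centre.
- tin_center (a point): A closed round aluminium tin with a lid and no hole, 69 mm across, 26 mm tall; to be left where it is. This point is its centre.
Not all that is in view belongs to the job. Leave any red or turquoise look-alike of the part that bears bigplate_center alone.

How it is judged (in metres and radians):
At the end, for the whole second after the job is handed in: Ball, massager: in the basket, centres below the rim. Padlock in the dish, body within 45 mm of its middle; dish upright, moved under 40 mm. Plates flat (0.15 rad), within 10 mm of the post axis, large one on the base, small one on it (heights within 6 mm). All at rest (horizontal distance between each of bigplate_center, smallplate_center and stand below 0.01 m and z of bigplate_center in the frame of stand between 0.014 and 0.026 m and (angle between bigplate_center's own z axis and vertical below 0.15 rad or angle between bigplate_center's own z axis and vertical above 2.99 rad) and z of smallplate_center in the frame of stand between 0.036 and 0.048 m and (angle between smallplate_center's own z axis and vertical below 0.15 rad or angle between smallplate_center's own z axis and vertical above 2.99 rad) and horizontal distance between padlock_center and dish below 0.045 m and z of padlock_center in the frame of dish between 0.005 and 0.034 m and angle between dish's own z axis and vertical below 0.12 rad and distance of dish from where it was at the start of the episode below 0.04 m and x of ball_center in the frame of basket_open between -0.08 and 0.182 m and y of ball_center in the frame of basket_open between -0.076 and 0.076 m and z of ball_center in the frame of basket_open between 0.005 and 0.08 m and x of massager_center in the frame of basket_open between -0.08 and 0.182 m and y of massager_center in the frame of basket_open between -0.076 and 0.076 m and z of massager_center in the frame of basket_open between 0.005 and 0.08 m and linear speed of each of bigplate, smallplate, ball, massager, padlock, dish below 0.02 m/s); the robot touches nothing.
It fails at once if the tape roll is shoved more than 30 mm (distance of tape_center from where it was at the start of the episode above 0.03 m).
It fails at once if the tin is shoved more than 30 mm (distance of tin_center from where it was at the start of the episode above 0.03 m).
It fails at once if the padlock is dropped or thrown into the dish (faster than 0.8 m/s within 50 mm of it) (distance between padlock_center and dish below 0.05 m and linear speed of padlock above 0.8 m/s).
It also fails if it takes over 144 s, if anything falls off the work surface, if the arm or the gripper's body presses on something with over 40 N, if the wrist force passes 120 N, or if a joint passes its speed limit or range.

## Working session

There is one attempt and no reset: what is moved stays moved. The work goes in short steps, Python scripts to look and compute and a tool call to move; the robot and the scene stay as the last step left them, time stands still between calls to the robot, and variables do not carry over. Pictures are saved under pics/ and viewed, at most 14 in all, crops included, and the job is handed in when it is done.

Besides the shell and the picture viewer there is one more tool, called after "Call:" as name([rows], argument=value, ...), one row to a line, values as JSON. move_arm: Moves the arm, as the interface text tells. Its arguments: {"type":"object","properties":{"plan":{"type":"array","items":{"type":"array"}}},"required":["plan"]}

```bash
mkdir -p pics; ls
python3 - <<'E'
from cell import status,cams,ctrl
import cv2
s=status.read_state(); print({k:s[k] for k in('clock','eef_pos','tool_rot','force','width')},ctrl.grasp_offset)
for n in('scene','top'):
    cv2.imwrite(f'pics/{n}0.png',cams.get_image(n)); p=cams.camera_params(n); print(n,p['K'],p['pose'])
E
```

```text
pics
{'clock': 0.0, 'eef_pos': array([194.86249583, 619.4554961 , 230.40282539]), 'tool_rot': array([-3.13972366e+00,  3.20346510e-05,  2.83680999e+00]), 'force': array([0.08838417, 0.19892834, 0.09591527]), 'width': 85.27861088176294} 18.700000000000003
scene [[465.16278473   0.         320.71616405]
 [  0.         465.16278473 236.35059711]
 [  0.           0.           1.        ]] [[ 8.64735771e-01  2.81535553e-01 -4.15896356e-01  9.52592000e+02]
 [ 5.02069772e-01 -5.05322010e-01  7.01837311e-01 -7.30223730e+02]
 [-1.25694272e-02 -8.15712816e-01 -5.78320509e-01  7.20989944e+02]
 [ 0.00000000e+00  0.00000000e+00  0.00000000e+00  1.00000000e+00]]
top [[572.66526732   0.         328.79656512]
 [  0.         572.66526732 240.25492079]
 [  0.           0.           1.        ]] [[ 1.88140131e-02 -9.80750520e-01  1.94356502e-01  2.04206501e+02]
 [-9.99774270e-01 -2.03734485e-02 -6.02760397e-03  8.76442204e+00]
 [ 9.87128790e-03 -1.94199226e-01 -9.80912442e-01  1.68426575e+03]
 [ 0.00000000e+00  0.00000000e+00  0.00000000e+00  1.00000000e+00]]
```

View pics/scene0.png

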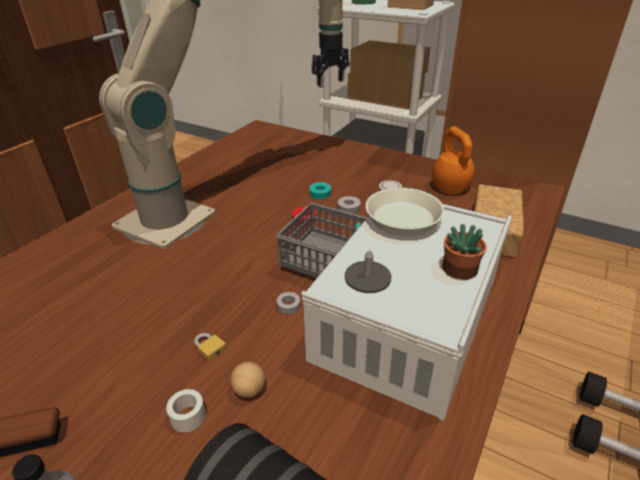

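View pics/top0.png

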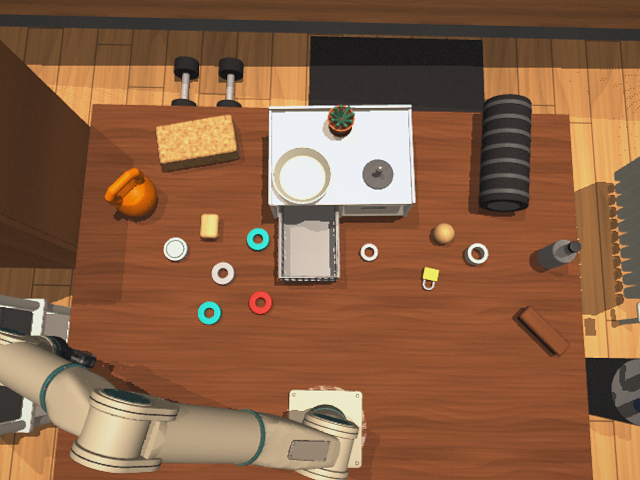

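The top view shows:
- Big-plate candidates: grey ring (222,273), turquoise rings (258,239) and (209,313), and red ring (260,303). The tin is at (175,249). The grey steel one at (222,273) fits, because the others are coloured look-alikes or the lidded tin.
- Small plate (369,252), tape (477,254, taller and white), padlock (430,276), ball (444,234), massager (209,226).
- Basket (309,243), dish (301,175), stand (378,174).

I'll confirm with one enlarged crop and measure.

```bash
cat > h.py <<'E'
import numpy as np,cv2
from cell import status,cams,ctrl
def ray(n,uv,z):
    p=cams.camera_params(n);K,T=p['K'],p['pose']
    d=T[:3,:3]@np.linalg.solve(K,[uv[0],uv[1],1.]);o=T[:3,3]
    return o+d*(z-o[2])/d[2]
def proj(n,X):
    p=cams.camera_params(n);T=np.linalg.inv(p['pose']);c=T[:3,:3]@np.array(X,float)+T[:3,3];q=p['K']@c;return q[:2]/q[2]
def comps(img,lo,hi,box,amin=60):
    x0,y0,x1,y1=box;h=cv2.cvtColor(img,cv2.COLOR_BGR2HSV)[y0:y1,x0:x1]
    m=cv2.inRange(h,np.array(lo),np.array(hi))
    cs,_=cv2.findContours(m,cv2.RETR_EXTERNAL,cv2.CHAIN_APPROX_NONE)
    return [c+np.array([[x0,y0]]) for c in cs if cv2.contourArea(c)>amin]
E
python3 - <<'E'
from h import *
t=cv2.imread('pics/top0.png')
def show(name,lo,hi,box,z,amin=60):
    for c in comps(t,lo,hi,box,amin):
        (u,v),(w,h),a=cv2.minAreaRect(c)
        # contour to plane, metric fit
        P=np.array([ray('top',q[0],z)[:2] for q in c],np.float32)
        r=cv2.minAreaRect(P); cc,rad=cv2.minEnclosingCircle(P)
        print(name,'px',np.round([u,v],1),'rect',np.round(r[0],1),np.round(r[1],1),round(r[2],1),'circ',np.round(cc,1),round(rad,1))
W=([0,0,110],[180,70,255])
show('big',*W,(205,255,240,290),24)
show('small',*W,(355,238,385,266),20)
show('tape',*W,(462,240,492,268),38)
show('tin',*W,(160,235,190,263),26)
show('massager',[15,40,120],[35,160,255],(195,205,225,245),42)
show('ball',[8,60,90],[30,200,255],(430,220,458,248),31)
show('padlock',[22,130,120],[35,255,255],(415,260,445,295),20)
show('shackle',*W,(415,260,445,295),10,20)
show('dish',[15,8,100],[50,70,255],(265,140,335,206),206,500)
show('stand',[0,0,20],[180,120,120],(355,150,400,195),178)
a=cv2.resize(t[200:330,150:350],(800,520),interpolation=cv2.INTER_CUBIC);b=cv2.resize(t[140:300,260:500],(800,533),interpolation=cv2.INTER_CUBIC)
cv2.imwrite('pics/a.png',a);cv2.imwrite('pics/b.png',b)
E
```

```text
big px [222.3 272.8] rect [430.2 307.5] [63.2 63.1] 47.0 circ [430.7 306.8] 33.6
small px [368.5 252. ] rect [ 501.1 -119.4] [48.  50.4] 1.2 circ [ 501.5 -120.1] 26.1
tape px [477. 253.] rect [ 501.6 -435.6] [58.7 59.9] 88.4 circ [ 501.5 -436.1] 30.7
tin px [175.3 248.8] rect [498.1 448.8] [68.6 67.4] 48.1 circ [498.9 449.3] 35.3
massager px [209.5 225.6] rect [566.5 349.2] [53.5 70. ] 89.7 circ [566.  348.6] 40.0
ball px [443.5 233.5] rect [ 559.4 -340.2] [80.3 84.5] 89.1 circ [ 559.4 -340.2] 58.3
padlock px [430.8 273.7] rect [ 440.4 -302.1] [42.7 34.5] 79.6 circ [ 439.1 -302.6] 24.8
shackle px [427.9 284.5] rect [ 409.3 -295.4] [35.6 28.4] 78.5 circ [ 413.3 -295.8] 19.0
dish px [300.2 175.5] rect [674.   79.7] [165.7 175.6] 3.0 circ [652.6  75.9] 104.9
stand px [378.1 173.2] rect [ 693.3 -132.4] [33.9 28.2] 72.0 circ [ 690.1 -130.9] 18.2
```

View pics/a.png

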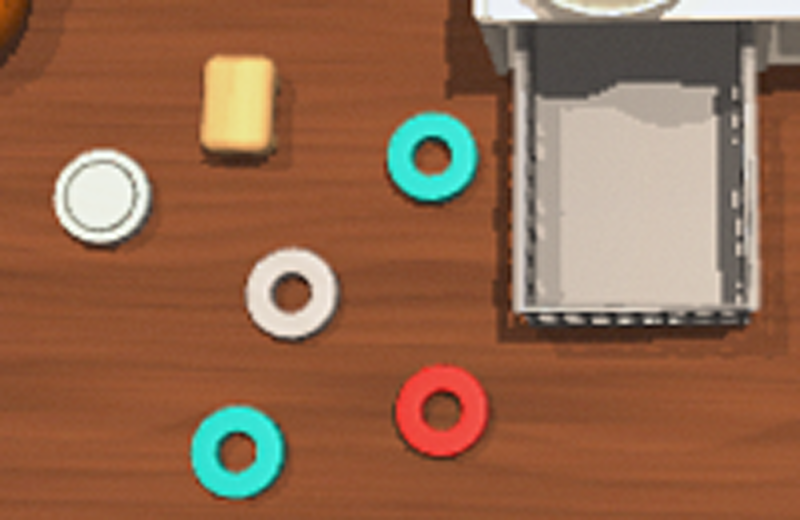

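View pics/b.png

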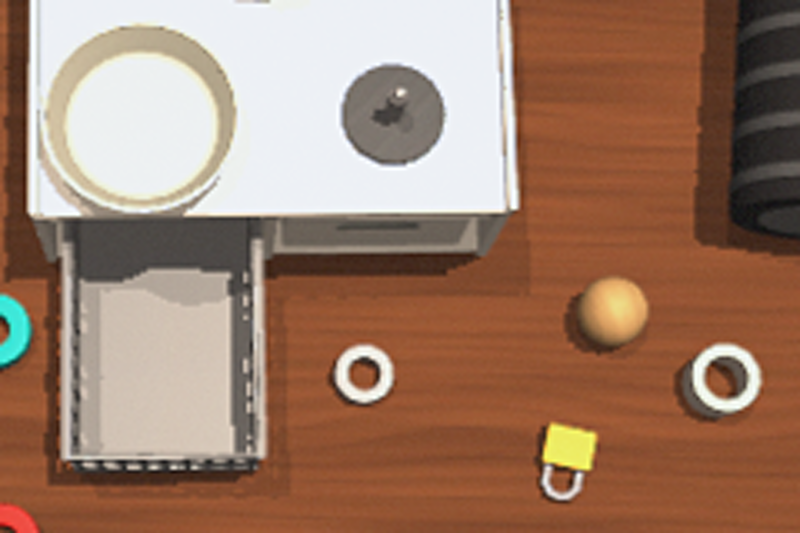

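Crop a confirms that the grey steel ring at top px (222,273) is the big plate: it has a hole and is neither red nor turquoise. The white disc at (175,249) has no hole, so it is the tin. In crop b, the stand disc centre is about (393,114) with its post tip at (400,93), the dish is at (140,119), the ball at (613,313) and the small plate at (364,375). Next I'll measure the remaining landmarks.

Run:
```python
from h import *
r=lambda a:np.round(a,1)
b=lambda x,y:(260+(x+.5)/3.3333-.5,140+(y+.5)/3.3333-.5)
a=lambda x,y:(150+(x+.5)/4-.5,200+(y+.5)/4-.5)
t=cv2.imread('pics/top0.png');s=cv2.imread('pics/scene0.png')
g=cv2.cvtColor(t,cv2.COLOR_BGR2HSV)[150:200,355:402]
m=cv2.inRange(g,np.array([0,0,0]),np.array([180,255,150]))
cs=max(cv2.findContours(m,cv2.RETR_EXTERNAL,cv2.CHAIN_APPROX_NONE)[0],key=cv2.contourArea)+np.array([[355,150]])
P=np.array([ray('top',q[0],178)[:2] for q in cs],np.float32);print('stand',cv2.minEnclosingCircle(P),cv2.fitEllipse(P),'hand',r(ray('top',b(393,114),178)))
print('posttip',r(ray('top',b(400,93),232)))
h=cv2.cvtColor(s,cv2.COLOR_BGR2HSV)[240:310,330:405]
m=cv2.inRange(h,np.array([0,0,0]),np.array([180,255,120]))
cs=max(cv2.findContours(m,cv2.RETR_EXTERNAL,cv2.CHAIN_APPROX_NONE)[0],key=cv2.contourArea)+np.array([[330,240]])
P=np.array([ray('scene',q[0],178)[:2] for q in cs if q[0][1]>276],np.float32);print('scene stand',cv2.minEnclosingCircle(P))
print('posttip scene',r(ray('scene',(368.5,253),232)))
print('ball',r(ray('top',b(613,313),31)),'scene',r(ray('scene',(248,380),31)))
print('dish rim',r(ray('top',b(140,119),206)),'floor',r(ray('top',b(141,127),176)), 'scene rim',r(ray('scene',(404,211),206)))
for n,p in dict(L=(521,200),R=(752,200),F=(640,307)).items(): print('basket',n,r(ray('top',a(*p),108)))
print('deck edge',r(ray('top',b(150,214),170)),r(ray('top',b(510,205),170)))
print('check scene: big',r(ray('scene',(348.5,203),24)),'small',r(ray('scene',(288,299),20)))
```

```text
stand ((690.935302734375, -130.14633178710938), 42.60037612915039) ((691.0909423828125, -130.63803100585938), (81.45462799072266, 82.40438079833984), 71.78597259521484) hand [ 691.3 -130.9  178. ]
posttip [ 691.5 -131.4  232. ]
scene stand ((699.954345703125, -141.87799072265625), 40.45212936401367)
posttip scene [ 698.  -139.6  232. ]
ball [ 559.  -340.2   31. ] scene [ 565.9 -340.9   31. ]
dish rim [673.6  76.1 206. ] floor [676.3  76.4 176. ] scene rim [687.1  56.8 206. ]
basket L [487.  135.3 108. ]
basket R [490.3 -26.1 108. ]
basket F [413.4  50.3 108. ]
deck edge [604.1  67.2 170. ] [ 618.1 -227.9  170. ]
check scene: big [437.9 298.1  24. ] small [ 505.1 -119.8   20. ]
```

Call:
move_arm([
  [[0,0,30],[0,0,6],1],
  [[50,-20,20],[0,0,6],1],
  [[50,-30,0],[0,0,5.5],1],
  [[50,-30,0],[0,0,0],1],
  [[50,-30,0],[0,0,0],1],
  [[50,-35,0],[0,0,0],1],
  [[50,-35,0],[0,0,0],1],
  [[36,-40,0],[0,0,0],1],
  [[35,-50,-60],[0,0,0],1],
  [[0,0,-60],[0,0,0],1],
])

```text
clock: 1.35
eef_pos: [561.6, 358.3, 177.7]
tool_rot: [-3.141, 0.006, 3.134]
force: [-0.1, 1.4, -0.4]
width: 85.1
gripper_force: 0.0
```

Call:
move_arm([
  [[0,-1,-60],[0,0,0],1],
  [[0,0,-50],[0,0,0],1],
  [[0,0,-30],[0,0,0],1],
  [[0,0,-7],[0,0,0],1],
  [[0,0,0],[0,0,0],1],
  [[0,0,0],[0,0,0],0],
  [[0,0,0],[0,0,0],0],
  [[0,0,0],[0,0,0],0],
  [[0,0,0],[0,0,0],0],
  [[0,0,0],[0,0,0],0],
])

```text
clock: 2.6
eef_pos: [557.8, 363.4, 32.4]
tool_rot: [3.14, 0.003, -3.141]
force: [0.2, -0.5, 6.5]
width: 50.4
gripper_force: 61.7
```

Run:
```python
from h import *
s=cams.get_image('scene'); print(proj('scene',[566,349,35]))
cv2.imwrite('pics/s1.png',cv2.resize(s[120:270,270:470],(800,600),interpolation=cv2.INTER_CUBIC))
```

```text
[397.18589455 202.87721557]
```

View pics/s1.png

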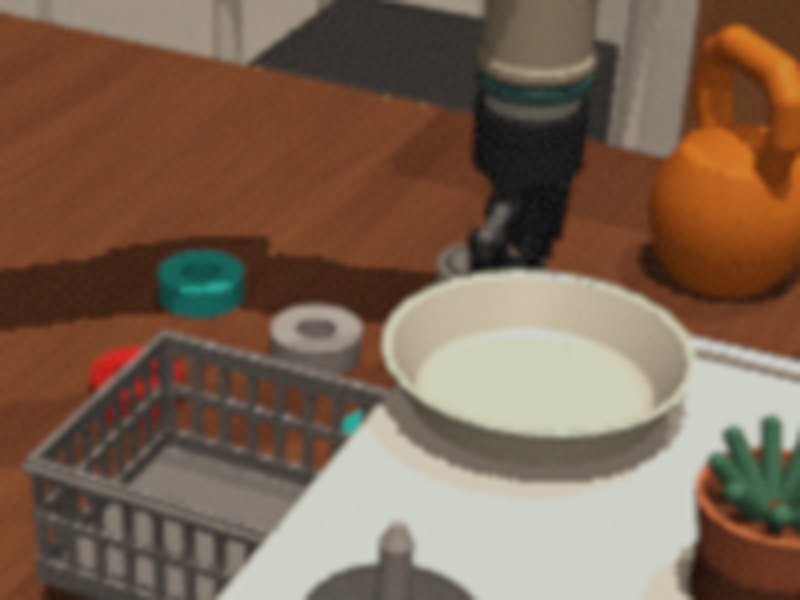

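The scene view shows the gripper behind the dish at about px (525,240) and the basket and big plate (315,340) undisturbed. The tool stopped short, at z=32 instead of 14, so I'll reopen, go lower and regrip.

Call:
move_arm([
  [[0,0,0],[0,0,0],1],
  [[0,0,0],[0,0,0],1],
  [[0,0,0],[0,0,0],1],
  [[8,0,-8],[0,0,0],1],
  [[0,0,-8],[0,0,0],1],
  [[0,0,0],[0,0,0],1],
])

```text
clock: 3.4
eef_pos: [563.9, 361.9, 13.1]
tool_rot: [-3.14, -0.002, -3.141]
force: [0.3, 0.4, -0.2]
width: 85.6
gripper_force: 0.0
```

Call:
move_arm([
  [[0,0,0],[0,0,0],0],
  [[0,0,0],[0,0,0],0],
  [[0,0,0],[0,0,0],0],
  [[0,0,0],[0,0,0],0],
  [[0,0,0],[0,0,0],0],
  [[0,0,20],[0,0,0],0],
  [[0,0,20],[0,0,0],0],
  [[0,0,30],[0,0,0],0],
  [[0,0,40],[0,0,0],0],
  [[0,0,40],[0,0,0],0],
])

```text
clock: 4.65
eef_pos: [564.6, 362.6, 167.2]
tool_rot: [3.141, 0.001, -3.141]
force: [0.4, 0.7, -1.1]
width: 51.3
gripper_force: 62.3
```

Call:
move_arm([
  [[-7,-50,0],[0,0,0],0],
  [[-7,-50,0],[0,0,0],0],
  [[-7,-50,0],[0,0,0],0],
  [[-7,-50,0],[0,0,0],0],
  [[-7,-50,0],[0,0,0],0],
  [[-7,-50,0],[0,0,0],0],
  [[0,-8,-10],[0,0,0],0],
  [[0,0,0],[0,0,0],0],
])

```text
clock: 5.65
eef_pos: [522.6, 54.4, 154.9]
tool_rot: [3.141, 0.0, 3.141]
force: [-0.1, 0.6, -1.0]
width: 50.9
gripper_force: 62.4
```

Call:
move_arm([
  [[0,0,-30],[0,0,0],0],
  [[0,0,-30],[0,0,0],0],
  [[0,0,-30],[0,0,0],0],
  [[0,0,-20],[0,0,0],0],
  [[0,0,-7],[0,0,0],0],
  [[0,0,0],[0,0,0],0],
  [[0,0,0],[0,0,0],0.8],
  [[0,0,0],[0,0,0],0.8],
  [[0,0,0],[0,0,0],0.8],
])

```text
clock: 6.78
eef_pos: [523.0, 54.6, 37.9]
tool_rot: [3.141, 0.001, -3.141]
force: [0.0, 0.4, 0.4]
width: 68.8
gripper_force: 0.0
```

Call:
move_arm([
  [[0,0,30],[0,0,0],0.8],
  [[0,0,40],[0,0,0],0.8],
  [[0,0,40],[0,0,0],0.8],
  [[0,0,40],[0,0,0],1],
  [[-30,50,0],[0,0,0],1],
  [[-20,50,0],[0,0,0],1],
  [[-20,50,0],[0,0,0],1],
  [[-20,50,0],[0,0,0],1],
  [[0,50,0],[0,0,0],1],
  [[0,0,0],[0,0,0],1],
])

```text
clock: 8.02
eef_pos: [431.5, 309.7, 187.8]
tool_rot: [3.138, 0.001, -3.134]
force: [0.4, -0.4, -0.5]
width: 85.5
gripper_force: 0.0
```

Run:
```python
from h import *
t=cams.get_image('top');cv2.imwrite('pics/t2.png',t)
for c in comps(t,[15,60,100],[35,160,255],(275,195,345,285),100):
    P=np.array([ray('top',q[0],65)[:2] for q in c],np.float32);print(cv2.minAreaRect(P))
for c in comps(t,[0,0,110],[180,70,255],(205,255,240,290)): 
    P=np.array([ray('top',q[0],24)[:2] for q in c],np.float32);print('big',cv2.minEnclosingCircle(P))
cv2.imwrite('pics/t2c.png',cv2.resize(t[190:340,150:350],(800,600),interpolation=cv2.INTER_CUBIC))
```

```text
((525.042724609375, 55.6409912109375), (49.84890365600586, 71.85387420654297), 88.32736206054688)
```

View pics/t2c.png

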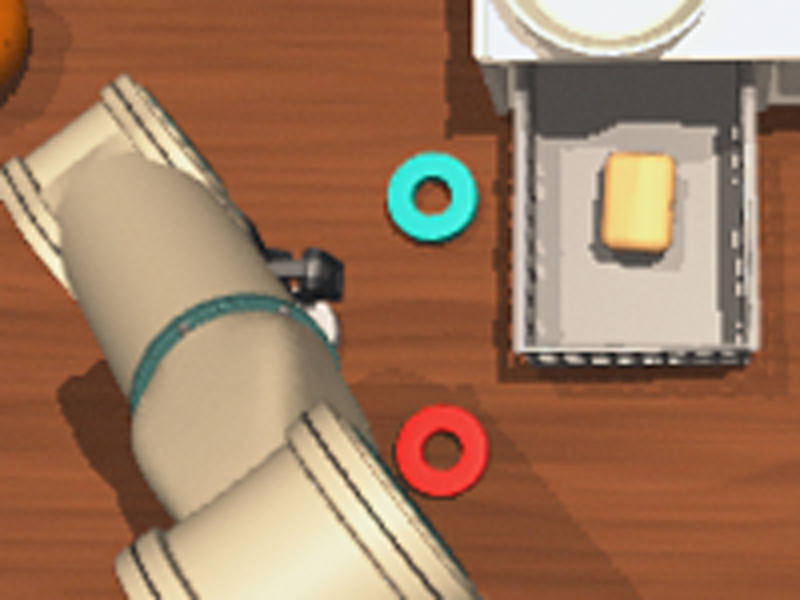

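The massager sits in the basket at about crop px (640,203), and the red and turquoise rings are clear of the gripper. The top calibration agrees within 2 mm. Now I'll descend on the big plate.

Call:
move_arm([
  [[-1,-3,-40],[0,0,0],1],
  [[0,0,-40],[0,0,0],1],
  [[0,0,-40],[0,0,0],1],
  [[0,0,-35],[0,0,0],1],
  [[0,0,-20],[0,0,0],1],
  [[0,0,-9],[0,0,0],1],
  [[0,0,0],[0,0,0],1],
  [[0,0,0],[0,0,0],1],
])

```text
clock: 9.07
eef_pos: [432.3, 301.5, 4.4]
tool_rot: [3.141, 0.001, -3.142]
force: [0.3, 0.1, -0.5]
width: 85.5
gripper_force: 0.0
```

Call:
move_arm([
  [[-1,3,-2],[0,0,0],1],
  [[0,0,0],[0,0,0],0],
  [[0,0,0],[0,0,0],0],
  [[0,0,0],[0,0,0],0],
  [[0,0,0],[0,0,0],0],
  [[0,0,0],[0,0,0],0],
  [[0,0,20],[0,0,0],0],
  [[0,0,30],[0,0,0],0],
  [[0,0,40],[0,0,0],0],
  [[0,0,0],[0,0,0],0],
])

```text
clock: 10.32
eef_pos: [431.9, 305.4, 93.4]
tool_rot: [3.139, 0.004, -3.141]
force: [0.9, 0.1, -5.8]
width: 64.1
gripper_force: 70.0
```

Call:
move_arm([
  [[0,-20,45],[0,0,0],0],
  [[0,-30,45],[0,0,0],0],
  [[10,-30,45],[0,0,0],0],
  [[20,-45,40],[0,0,0],0],
  [[30,-45,0],[0,0,0],0],
  [[30,-45,0],[0,0,0],0],
  [[30,-45,0],[0,0,0],0],
  [[30,-45,0],[0,0,0],0],
  [[30,-45,0],[0,0,0],0],
  [[30,-45,0],[0,0,0],0],
])

```text
clock: 11.58
eef_pos: [639.7, -91.0, 262.8]
tool_rot: [3.141, -0.005, -3.141]
force: [0.4, 1.4, -5.5]
width: 63.7
gripper_force: 71.5
```

Call:
move_arm([
  [[25,-20,0],[0,0,0],0],
  [[20,-15,0],[0,0,0],0],
  [[4,-6,0],[0,0,0],0],
  [[0,0,0],[0,0,0],0],
  [[0,0,0],[0,0,0],0],
])

```text
clock: 12.2
eef_pos: [688.3, -129.5, 265.2]
tool_rot: [3.141, -0.002, -3.14]
force: [-0.8, 0.1, -5.3]
width: 63.6
gripper_force: 71.5
```

Call:
move_arm([
  [[4,-2,0],[0,0,0],0],
  [[0,0,-15],[0,0,0],0],
  [[0,0,-15],[0,0,0],0],
  [[0,0,-10],[0,0,0],0],
  [[0,0,0],[0,0,0],0],
])

```text
clock: 12.82
eef_pos: [692.3, -132.6, 224.2]
tool_rot: [3.141, -0.003, -3.141]
force: [-0.9, -0.2, -5.6]
width: 63.5
gripper_force: 71.4
```

Run:
```python
from h import *
s=cams.get_image('scene')
cv2.imwrite('pics/s3.png',cv2.resize(s[190:310,300:460],(800,600),interpolation=cv2.INTER_CUBIC))
```

```text
(no output)
```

View pics/s3.png

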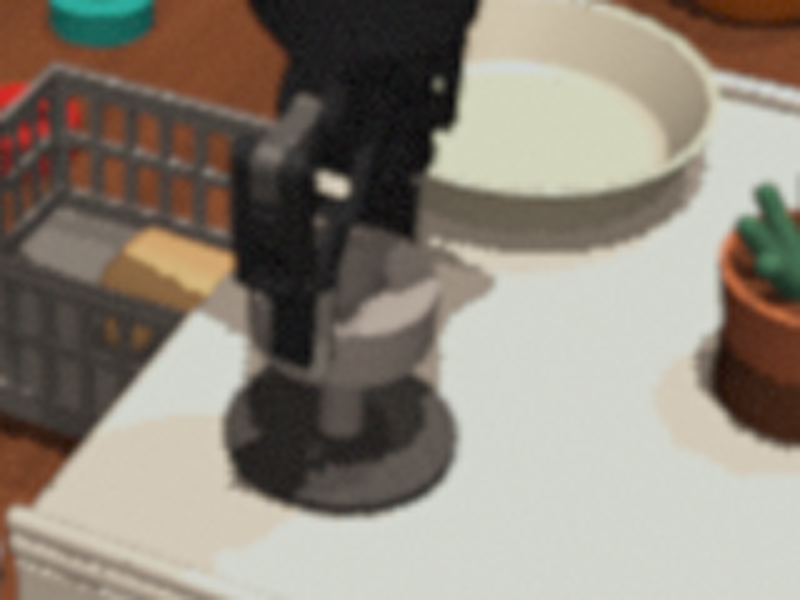

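The plate (centre about (345,315) in the crop) is centred on the post (340,410) with no contact force. I'll lower it.

Call:
move_arm([
  [[0,1,-12],[0,0,0],0],
  [[0,0,-12],[0,0,0],0],
  [[0,0,-10],[0,0,0],0],
  [[0,0,-5],[0,0,0],0],
  [[0,0,-2],[0,0,0],0],
  [[0,0,0],[0,0,0],0],
])

```text
clock: 13.62
eef_pos: [693.5, -131.8, 185.0]
tool_rot: [-3.142, 0.0, -3.141]
force: [0.6, 0.1, -5.0]
width: 63.4
gripper_force: 71.5
```

Call:
move_arm([
  [[0,0,-3],[0,0,0],0],
  [[0,0,0],[0,0,0],0],
])

```text
clock: 13.88
eef_pos: [693.2, -131.8, 181.8]
tool_rot: [3.142, -0.0, -3.141]
force: [-0.1, 0.2, -5.5]
width: 63.4
gripper_force: 71.5
```

Call:
move_arm([
  [[0,0,-1.5],[0,0,0],0],
  [[0,0,0],[0,0,0],0.85],
  [[0,0,0],[0,0,0],0.95],
  [[0,0,0],[0,0,0],0.95],
  [[0,0,20],[0,0,0],0.95],
  [[0,0,30],[0,0,0],0.95],
  [[0,0,35],[0,0,0],0.95],
  [[0,0,0],[0,0,0],0.95],
])

```text
clock: 14.88
eef_pos: [695.4, -132.2, 269.3]
tool_rot: [-3.14, 0.007, -3.141]
force: [-0.3, -0.1, 0.1]
width: 81.0
gripper_force: 0.0
```

Call:
move_arm([
  [[-45,3,0],[0,0,0],1],
  [[-45,3,0],[0,0,0],1],
  [[-45,3,0],[0,0,0],1],
  [[-40,2,0],[0,0,0],1],
  [[-18,1,-30],[0,0,0],1],
  [[0,0,-45],[0,0,0],1],
  [[0,0,-45],[0,0,0],1],
  [[0,0,-45],[0,0,0],1],
  [[0,0,-40],[0,0,0],1],
  [[0,0,0],[0,0,0],1],
])

```text
clock: 16.12
eef_pos: [497.5, -119.2, 57.7]
tool_rot: [3.14, -0.007, -3.141]
force: [-0.5, -0.2, 0.9]
width: 85.6
gripper_force: 0.0
```

Run:
```python
from h import *
s=cams.get_image('scene')
cv2.imwrite('pics/s4.png',cv2.resize(s[190:340,260:460],(800,600),interpolation=cv2.INTER_CUBIC))
```

```text
(no output)
```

View pics/s4.png

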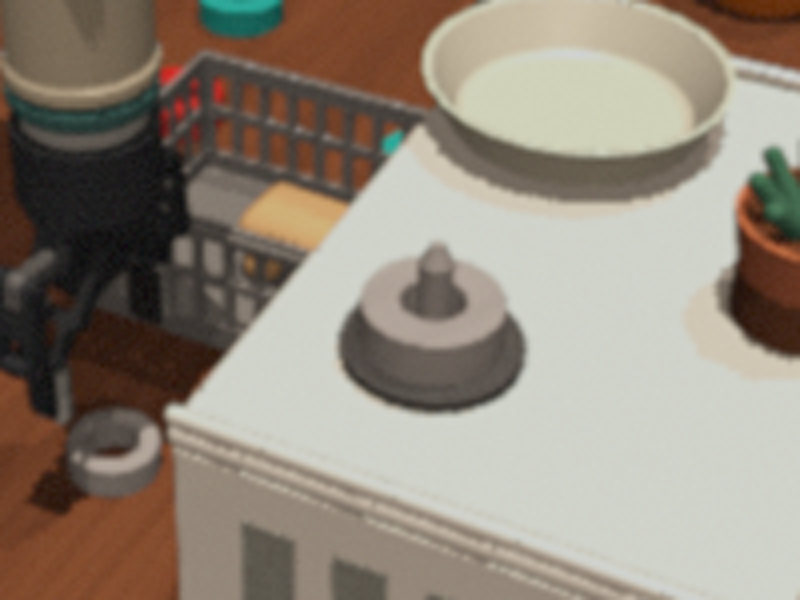

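The big plate is flat and centred on the post (crop (433,300)). The small plate is at (115,452), below the open gripper. I'll descend.

Call:
move_arm([
  [[3,0,-25],[0,0,0],1],
  [[0,0,-18],[0,0,0],1],
  [[0,0,-10],[0,0,0],1],
  [[0,0,-3],[0,0,0],1],
  [[0,0,0],[0,0,0],1],
])

```text
clock: 16.8
eef_pos: [503.8, -119.9, 5.1]
tool_rot: [-3.141, 0.001, -3.141]
force: [0.7, -0.0, -0.4]
width: 85.4
gripper_force: 0.0
```

Call:
move_arm([
  [[-2.5,0,-3],[0,0,0],1],
  [[0,0,0],[0,0,0],0],
  [[0,0,0],[0,0,0],0],
  [[0,0,0],[0,0,0],0],
  [[0,0,0],[0,0,0],0],
  [[0,0,0],[0,0,0],0],
  [[0,0,0],[0,0,0],0],
])

```text
clock: 17.68
eef_pos: [500.8, -119.9, 2.1]
tool_rot: [-3.141, 0.0, -3.142]
force: [-1.4, 0.2, 6.9]
width: 49.4
gripper_force: 61.3
```

Call:
move_arm([
  [[0,0,20],[0,0,0],0],
  [[0,0,40],[0,0,0],0],
  [[0,0,45],[0,0,0],0],
  [[0,0,45],[0,0,0],0],
  [[0,0,45],[0,0,0],0],
  [[0,0,45],[0,0,0],0],
  [[0,0,25],[0,0,0],0],
  [[0,0,0],[0,0,0],0],
])

```text
clock: 18.68
eef_pos: [501.6, -120.0, 267.8]
tool_rot: [-3.141, 0.004, -3.141]
force: [0.1, 0.2, -3.5]
width: 49.4
gripper_force: 63.2
```

Call:
move_arm([
  [[40,-3,0],[0,0,0],0],
  [[40,-3,0],[0,0,0],0],
  [[40,-3,0],[0,0,0],0],
  [[40,-3,0],[0,0,0],0],
  [[25,0,0],[0,0,0],0],
  [[5,0,0],[0,0,0],0],
  [[0,0,0],[0,0,0],0],
])

```text
clock: 19.55
eef_pos: [689.5, -131.7, 264.4]
tool_rot: [3.141, -0.004, -3.141]
force: [-0.8, 0.2, -2.0]
width: 49.3
gripper_force: 63.2
```

Call:
move_arm([
  [[1.5,0,-15],[0,0,0],0],
  [[0,0,-15],[0,0,0],0],
  [[0,0,-10],[0,0,0],0],
  [[0,0,-8],[0,0,0],0],
  [[0,0,-6],[0,0,0],0],
  [[0,0,0],[0,0,0],0],
])

```text
clock: 20.3
eef_pos: [692.1, -131.7, 211.9]
tool_rot: [3.141, -0.001, -3.141]
force: [0.7, -0.3, -2.8]
width: 49.4
gripper_force: 63.2
```

Call:
move_arm([
  [[0,0,-4],[0,0,0],0],
  [[0,0,-2.5],[0,0,0],0],
  [[0,0,0],[0,0,0],0],
])

```text
clock: 20.68
eef_pos: [692.2, -131.7, 205.7]
tool_rot: [3.142, -0.0, -3.141]
force: [-1.0, -0.6, -1.8]
width: 49.5
gripper_force: 63.2
```

Call:
move_arm([
  [[0,0,-1],[0,0,0],0],
  [[0,0,0],[0,0,0],0.7],
  [[0,0,0],[0,0,0],0.8],
  [[0,0,0],[0,0,0],0.8],
  [[0,0,20],[0,0,0],0.8],
  [[0,0,30],[0,0,0],0.9],
  [[0,0,15],[0,0,0],1],
  [[0,-20,0],[0,0,0],1],
  [[-20,-40,0],[0,0,0],1],
  [[-20,-40,0],[0,0,0],1],
])

```text
clock: 21.92
eef_pos: [650.7, -234.4, 268.1]
tool_rot: [-3.141, -0.003, -3.141]
force: [0.5, -0.6, -0.0]
width: 85.5
gripper_force: 0.0
```

Call:
move_arm([
  [[-25,-45,0],[0,0,0],1],
  [[-25,-45,0],[0,0,0],1],
  [[-20,-15,0],[0,0,0],1],
  [[-20,0,0],[0,0,0],1],
  [[0,0,0],[0,0,0],1],
])

```text
clock: 22.55
eef_pos: [560.5, -337.4, 269.3]
tool_rot: [3.141, -0.002, 3.14]
force: [1.7, 0.2, -0.5]
width: 85.5
gripper_force: 0.0
```

Run:
```python
from h import *
s=cams.get_image('scene');t=cams.get_image('top')
A=cv2.resize(s[220:320,310:450],(800,571),interpolation=cv2.INTER_CUBIC)[:, 60:760];B=cv2.resize(t[220:300,420:500],(571,571),interpolation=cv2.INTER_CUBIC)
cv2.imwrite('pics/s5.png',cv2.resize(np.hstack([A,B]),(800,360)))
```

```text
(no output)
```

View pics/s5.png

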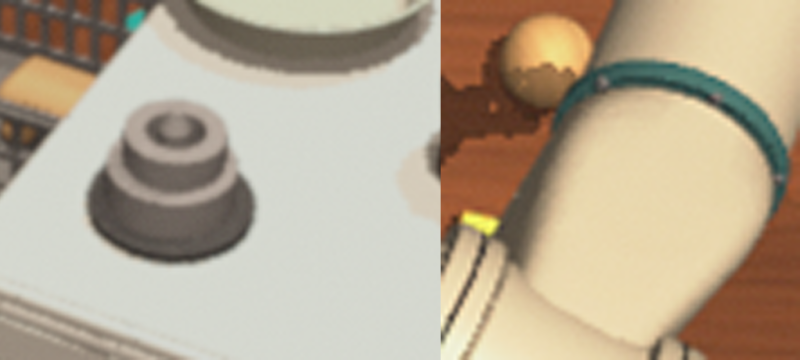

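Both plates are stacked flat on the stand (left pane, (172,160)). The ball is still in its place, and the padlock is untouched. I'll descend on the ball.

Call:
move_arm([
  [[-1,-3,-40],[0,0,0],1],
  [[0,0,-45],[0,0,0],1],
  [[0,0,-45],[0,0,0],1],
  [[0,0,-45],[0,0,0],1],
  [[0,0,-30],[0,0,0],1],
  [[0,0,0],[0,0,0],1],
])

```text
clock: 23.4
eef_pos: [560.6, -337.7, 62.0]
tool_rot: [3.138, -0.004, -3.139]
force: [-0.4, -0.9, 0.8]
width: 85.5
gripper_force: 0.0
```

Call:
move_arm([
  [[-1,-2.5,-25],[0,0,0],1],
  [[0,0,-18],[0,0,0],1],
  [[0,0,-9],[0,0,0],1],
  [[0,0,-2],[0,0,0],1],
  [[0,0,0],[0,0,0],1],
  [[0,0,0],[0,0,0],0],
  [[0,0,0],[0,0,0],0],
  [[0,0,0],[0,0,0],0],
  [[0,0,0],[0,0,0],0],
  [[0,0,0],[0,0,0],0],
])

```text
clock: 24.65
eef_pos: [560.9, -342.5, 12.0]
tool_rot: [-3.141, 0.001, -3.141]
force: [-0.2, 0.6, 6.0]
width: 59.9
gripper_force: 63.5
```

Call:
move_arm([
  [[0,0,20],[0,0,0],0],
  [[0,0,40],[0,0,0],0],
  [[0,0,45],[0,0,0],0],
  [[0,0,45],[0,0,0],0],
  [[0,0,20],[0,0,0],0],
  [[0,0,0],[0,0,0],0],
])

```text
clock: 25.4
eef_pos: [561.4, -343.0, 183.7]
tool_rot: [-3.139, 0.004, -3.141]
force: [-0.0, 0.0, -1.1]
width: 59.7
gripper_force: 64.8
```

Call:
move_arm([
  [[-35,20,0],[0,0,0],0],
  [[-35,30,0],[0,0,0],0],
  [[-30,40,0],[0,0,0],0],
  [[-12,50,0],[0,0,0],0],
  [[0,50,0],[0,0,0],0],
  [[0,50,0],[0,0,0],0],
  [[0,50,0],[0,0,0],0],
  [[0,50,0],[0,0,0],0],
  [[0,50,0],[0,0,0],0],
  [[0,8,0],[0,0,0],0],
])

```text
clock: 26.65
eef_pos: [447.3, 59.6, 180.2]
tool_rot: [3.14, -0.002, -3.134]
force: [0.3, -0.5, -2.3]
width: 59.4
gripper_force: 65.0
```

Call:
move_arm([
  [[0,0,-10],[0,0,0],0],
  [[0,0,0],[0,0,0],0],
])

```text
clock: 26.9
eef_pos: [447.3, 53.8, 169.7]
tool_rot: [-3.14, -0.003, 3.14]
force: [0.2, -0.7, -1.0]
width: 59.5
gripper_force: 65.0
```

Call:
move_arm([
  [[4,0,-30],[0,0,0],0],
  [[0,0,-35],[0,0,0],0],
  [[0,0,-35],[0,0,0],0],
  [[0,0,-22],[0,0,0],0],
  [[0,0,-8],[0,0,0],0],
  [[0,0,0],[0,0,0],0],
])

```text
clock: 27.65
eef_pos: [452.3, 54.7, 40.7]
tool_rot: [-3.141, -0.001, 3.141]
force: [-0.3, -0.3, -1.1]
width: 60.0
gripper_force: 65.0
```

Call:
move_arm([
  [[0,0,-3],[0,0,0],0],
  [[0,0,0],[0,0,0],0.8],
  [[0,0,0],[0,0,0],0.85],
  [[0,0,0],[0,0,0],0.85],
  [[0,0,30],[0,0,0],0.85],
  [[0,0,40],[0,0,0],0.85],
  [[0,0,45],[0,0,0],0.85],
  [[0,0,40],[0,0,0],1],
  [[0,-40,0],[0,0,0],1],
  [[0,-50,0],[0,0,0],1],
])

```text
clock: 28.9
eef_pos: [452.9, -34.2, 193.8]
tool_rot: [3.141, 0.002, -3.138]
force: [0.6, -0.8, -0.7]
width: 85.4
gripper_force: 0.0
```

Call:
move_arm([
  [[0,-50,0],[0,0,0],1],
  [[0,-50,0],[0,0,0],1],
  [[0,-50,0],[0,0,0],1],
  [[-5,-50,0],[0,0,-5],1],
  [[-7,-50,0],[0,0,-6],1],
  [[0,-16,-30],[0,0,0],1],
  [[0,0,-40],[0,0,0],1],
  [[0,0,-40],[0,0,0],1],
  [[0,0,0],[0,0,0],1],
])

```text
clock: 30.02
eef_pos: [438.1, -298.9, 80.7]
tool_rot: [3.139, -0.006, 2.95]
force: [0.3, 0.0, -0.1]
width: 84.9
gripper_force: 0.0
```

Run:
```python
from h import *
s=cams.get_image('scene');t=cams.get_image('top')
A=cv2.resize(s[310:390,160:280],(600,400),interpolation=cv2.INTER_CUBIC);B=cv2.resize(t[195:295,260:360],(400,400),interpolation=cv2.INTER_CUBIC)
cv2.imwrite('pics/s6.png',cv2.resize(np.hstack([A,B]),(800,320)))
```

```text
(no output)
```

View pics/s6.png

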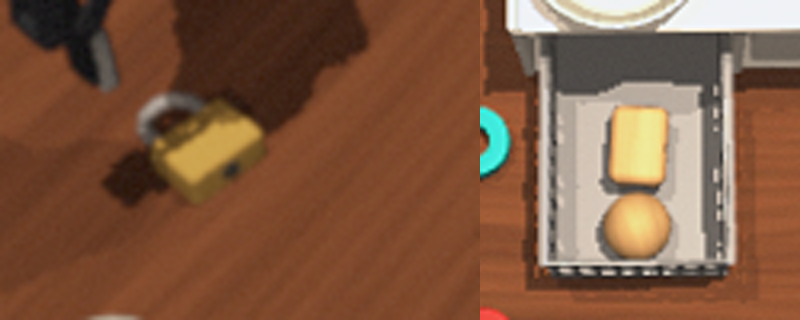

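The ball and massager lie side by side in the basket (right pane). The padlock is still in place below the gripper. I'll grasp it.

Call:
move_arm([
  [[2,-3,-30],[0,0,0],1],
  [[0,0,-25],[0,0,0],1],
  [[0,0,-15],[0,0,0],1],
  [[0,0,-6],[0,0,0],1],
  [[0,0,0],[0,0,0],1],
])

```text
clock: 30.75
eef_pos: [442.7, -303.5, 7.5]
tool_rot: [-3.141, 0.001, 2.95]
force: [-0.4, -0.7, 0.3]
width: 85.2
gripper_force: 0.0
```

Call:
move_arm([
  [[-1,1,-4.5],[0,0,0],1],
  [[0,0,0],[0,0,0],0],
  [[0,0,0],[0,0,0],0],
  [[0,0,0],[0,0,0],0],
  [[0,0,0],[0,0,0],0],
  [[0,0,0],[0,0,0],0],
  [[0,0,0],[0,0,0],0],
])

```text
clock: 31.62
eef_pos: [441.5, -302.4, 2.9]
tool_rot: [-3.141, 0.001, 2.95]
force: [-1.6, 0.7, 5.3]
width: 42.4
gripper_force: 61.8
```

Call:
move_arm([
  [[0,0,20],[0,0,0],0],
  [[0,0,40],[0,0,0],0],
  [[0,0,45],[0,0,0],0],
  [[0,0,45],[0,0,0],0],
  [[0,0,45],[0,0,0],0],
  [[0,0,45],[0,0,0],0],
  [[0,0,25],[0,0,0],0],
  [[0,0,0],[0,0,0],0],
])

```text
clock: 32.62
eef_pos: [442.1, -302.8, 268.8]
tool_rot: [-3.14, 0.003, 2.95]
force: [0.7, 0.4, -2.5]
width: 42.5
gripper_force: 61.5
```

Call:
move_arm([
  [[20,42,0],[0,0,0],0],
  [[28,42,0],[0,0,0],0],
  [[28,42,0],[0,0,0],0],
  [[28,42,0],[0,0,0],0],
  [[28,42,0],[0,0,0],0],
  [[28,42,0],[0,0,0],0],
  [[28,42,0],[0,0,0],0],
  [[28,42,0],[0,0,0],0],
  [[20,30,0],[0,0,0],0],
  [[4,13,0],[0,0,0],0],
])

```text
clock: 33.88
eef_pos: [680.7, 79.5, 264.1]
tool_rot: [-3.141, -0.004, 2.953]
force: [-0.7, -0.1, -2.5]
width: 43.0
gripper_force: 61.5
```

Call:
move_arm([
  [[0,0,-10],[0,0,0],0],
  [[0,0,-10],[0,0,0],0],
  [[0,0,0],[0,0,0],0],
])

```text
clock: 34.25
eef_pos: [680.0, 74.5, 245.9]
tool_rot: [-3.14, -0.003, 2.948]
force: [0.7, 0.1, -1.4]
width: 42.5
gripper_force: 61.5
```

Call:
move_arm([
  [[0,1,-15],[0,0,0],0],
  [[0,0,-15],[0,0,0],0],
  [[0,0,-12],[0,0,0],0],
  [[0,0,-8],[0,0,0],0],
  [[0,0,-6],[0,0,0],0],
  [[0,0,-4],[0,0,0],0],
  [[0,0,0],[0,0,0],0],
])

```text
clock: 35.12
eef_pos: [681.3, 77.8, 187.3]
tool_rot: [-3.142, -0.0, 2.95]
force: [-0.6, -0.9, -1.4]
width: 42.7
gripper_force: 61.5
```

Call:
move_arm([
  [[0,0,-3],[0,0,0],0],
  [[0,0,-2],[0,0,0],0],
  [[0,0,-1.5],[0,0,0],0],
  [[0,0,0],[0,0,0],0],
])

```text
clock: 35.62
eef_pos: [681.2, 77.7, 180.7]
tool_rot: [-3.142, -0.0, 2.95]
force: [0.2, 0.3, -2.1]
width: 42.4
gripper_force: 61.5
```

Call:
move_arm([
  [[0,0,-1],[0,0,0],0],
  [[0,0,0],[0,0,0],0.6],
  [[0,0,0],[0,0,0],0.65],
  [[0,0,0],[0,0,0],0.65],
  [[0,0,15],[0,0,0],0.65],
  [[0,0,30],[0,0,0],0.65],
  [[0,0,40],[0,0,0],0.65],
  [[-40,0,10],[0,0,0],0.65],
  [[-45,20,0],[0,0,0],0.65],
  [[-45,45,0],[0,0,0],0.65],
])

```text
clock: 36.88
eef_pos: [551.8, 140.3, 276.5]
tool_rot: [3.141, 0.003, 2.945]
force: [0.2, 1.4, 1.0]
width: 55.4
gripper_force: 0.0
```

Call:
move_arm([
  [[-40,50,0],[0,0,0],0.65],
  [[0,50,0],[0,0,0],0.65],
  [[0,50,0],[0,0,0],0.65],
  [[0,50,0],[0,0,0],0.65],
  [[0,50,0],[0,0,0],0.65],
  [[0,50,0],[0,0,0],0.65],
  [[0,0,0],[0,0,0],0.65],
])

```text
clock: 37.75
eef_pos: [510.7, 446.5, 275.4]
tool_rot: [3.138, -0.002, 2.957]
force: [-0.1, 0.1, -0.9]
width: 55.6
gripper_force: 0.0
```

Run:
```python
from h import *
t=cams.get_image('top')
cv2.imwrite('pics/t7.png',cv2.resize(t[130:300,165:495],(800,412),interpolation=cv2.INTER_CUBIC))
```

```text
(no output)
```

View pics/t7.png

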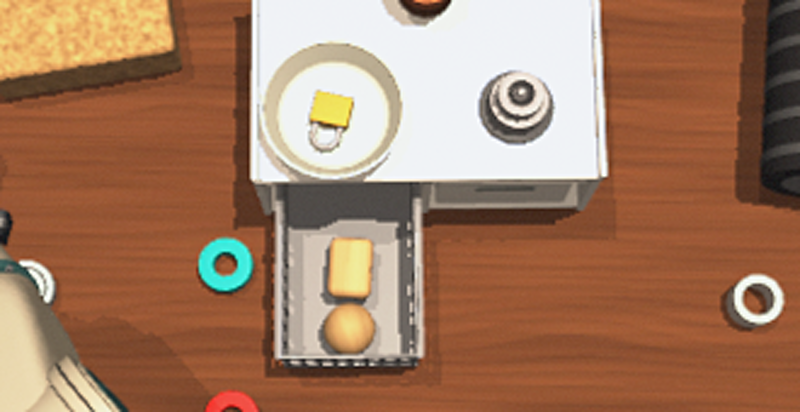

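The padlock lies near the dish centre (331,110), the plates are stacked on the post (517,105), and the ball and massager are in the basket. The tape and tin have not moved, so I'm handing the job in.

```bash
python3 -c "
from cell import ctrl
print(ctrl.finish_job())"
```

```text
the job is handed in; nothing more can be done
None
```

I handed the job in at about 38 s: in the last pictures the ball and massager are in the basket, the padlock is in the dish, both plates are stacked flat on the post, and the dish, tape and tin are in place; no verdict came back.

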